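# Push the stuck wood core out of the coring barrel

## Robot

A 6-joint arm with a two-finger parallel gripper is mounted at the origin on the work surface. World frame = base frame: x ahead of the robot, y to its left, z up, the work surface at z = 0. Lengths are in mm, angles in rad, forces in N, time in s.
With the tool pointing down it reaches from about 350 to 975 mm from the base axis. Payload 7.1 kg.
Tool frame: the origin (TCP) lies between the finger pads; the fingertips stand 19 mm ahead of it and the grasp point (between the pads) is the TCP; z points along the fingers, y is the line along which they close (so a half turn about z gives the same grasp; the last joint's range is limited). The gripper opens to 88 mm and grips with 3 to 60 N. Pads are 20 mm wide; open, the fingers measure 115 mm over their backs; the gripper's body (75 mm by 178 mm) begins 61 mm behind the grasp point.
Start: joints at [1.221, 0.423, 1.63, -0, 1.089, -0.019], TCP at [202.968, 591.108, 241.675] pointing down, gripper open.
Joint ranges: [-3, 3], [-0.9, 2.11], [0.09, 2.58], [-1.31, 4.45], [0.11, 2.69], [-2.54, 2.54]. Speed limits (rad/s): [2.39, 2.39, 3.01, 3.14, 3.14, 3.14].

## Interface

Orientations are given as a rotation vector (axis times angle).
In Python, from workcell import ctrl gives the robot as it stands.
- The arm moves only by the tool arm_command, never from a script. Its argument "series" is a list of rows, each an object with "linear": the shift along the tool's x, y, z in m, a list of three; "turn": the turn about the tool's z in rad. A call has 1 to 10 rows; each row shifts and turns the commanded pose from where the row before left it, along the tool's axes as they then stand; what a row does not reach is not made up. A row lasts 1/10 s, in which the tool goes at most 50 mm and 8.59 degrees, less where a joint would pass 70% of its speed; a pose out of reach is approached as far as the arm can. A call with a gripper value outside its range is refused whole. "jaw" is the opening, from -1 (shut) to 1 (fully open), set as the call begins (left out, the last holds). The fingers move at their own pace and stop on an object; the grip force is fixed at half the most. Time passes only in rows, so rows that do not move let the fingers close. It gives the time, the measured TCP pose, the force, the opening and the grip force at its end, in the units of the state.
- ctrl.get_obs(): the state, without advancing time (a new reading comes with each control period).
- ctrl.get_image(name): name is "side" or "top"; returns a dict with "frame" (384x512x3 uint8, blue, green, red), "fx", "fy", "cx", "cy" (pixels), "rvec" (rotation vector, rad) and "tvec" (3), from world to camera coordinates, as OpenCV has them. Camera axes: x right, y down, z forward; pixel columns grow to the right and rows downward; lengths in mm; the calibration is good to about 2 mm. A picture is of the moment at which its call begins. There is no depth.
- ctrl.close_job(): hands the job in; it is judged then, once.
The state is a dict: "t": time; "qpos": joint angles; "qvel": joint speeds; "joint_torque": joint torques, N m; "ee_pos": TCP position; "orientation": TCP orientation; "ft_force": force on the tool from outside, world axes, zero at the start; "moment": the same for the moment, N m; "width": finger opening in mm; "grasp_force": force on a finger pad.
Only numpy, scipy, OpenCV 4.12 (cv2) and the standard library are available. Lean on these libraries where they do the work, as an engineer would, in place of code of your own. Each camera call takes 0.05 s, during which the arm holds its last target. There are 200 camera calls.

## Task

A wood core for the microscope is stuck in the steel coring barrel that hangs slanted in the clamp stand. Take the stout ejector with the T-head from the wooden block, feel for the turn at which its head passes the slot in the barrel's crown, and push the core out of the lower end into the tray, going on until the ejector's collar sits on the crown; then let go and leave the ejector stowed there. Do not drive the barrel down through its clamp, and leave the other things on the table where they are.

Things in the scene. Friction and masses are not known exactly. Their poses are not given: they have to be found in the camera images.
- barrel_mouth (a point): Centre of the upper end face (mouth) of the coring barrel: a steel tube 110 mm long, bore 30 mm, 38 mm across, held half-way down by a laboratory clamp with its mouth up and its toothed outlet down. z axis: along the bore, out of the mouth, 35 degrees (0.61 rad) from vertical; y axis level; x axis square to both, pointing up and to the side the outlet lies on.
- crown_mid (a point): On the bore's axis 6 mm below the mouth, axes as the mouth. The barrel's top 12 mm are the crown, a collar 42 mm across, its opening a slot 18 mm wide by 30 mm long, with two wing handles (12 mm thick, ends 69 mm from the axis) along the slot's long way. It is turned anew each time and these axes do NOT tell how: the slot's long way lies up to 0.8 rad either side of x, about z.
- barrel: The barrel with its origin at the outlet, axes as the mouth. The slot is told by the wings or felt by light presses with the head at different turns: within about 0.12 rad, and centred, the head goes in, else it stops on the crown's face. Such presses do not turn the crown. The clamp holds the barrel by friction only: a push above about 30 N shifts it along its axis.
- barrel_outlet (a point): Centre of the lower end (outlet) of the bore, 110 mm from the mouth; axes as the mouth. 81 to 95 mm above the table.
- core_center (a point): Centre of the stuck wood core, a round wooden plug 60 mm long, 27 mm in diameter, 25 g; x axis along its length. It starts inside the barrel, its upper end 22 to 38 mm below the mouth, held by friction: 6 to 13 N of steady push slides it; it comes free and drops out when its upper end is within about 12 mm of the outlet.
- core: The wood core as a whole, with the same centre and axes as core_center.
- ejector_grip (a point): Centre of the stout ejector's wooden handle, half-way up it: 34 mm (x) by 24 mm (y), 60 mm long, faces square to the ejector's x and y axes. z axis: from the tip along the shaft to the handle's top; x axis: the long way of the T-head. The ejector stands loosely upright in one of the two outer holes of the block, this point 164 mm above the table.
- ejector: The stout steel ejector, origin and axes those of its tip; 184 mm long, about 0.26 kg: T-head 25 mm (x) by 14 mm (y), 12 mm high with a 2 mm chamfer, then a shaft 15 mm in diameter, a collar 46 mm across and 6 mm thick, the handle.
- ejector_collar (a point): Centre of the underside of the ejector's collar, 36 mm below ejector_grip along the ejector's axis; same axes. Pushed home, it lies on the barrel's mouth and the tip stands 8 mm out of the outlet.
- ejector_tip (a point): Centre of the tip face of the T-head, 154 mm below ejector_grip along the ejector's axis; same axes. In the block it stands 10 mm above the table.
- tray: Steel tray under the barrel's outlet, 180 mm (x) by 140 mm (y), walls 30 mm high and 3 mm thick, 0.6 kg, loose; origin at the centre of its underside.
- stand: Clamp stand that holds the barrel, fixed; origin on the table under the outlet (as the barrel hangs on average), x axis level, from mouth to outlet. Foot 160 (x) by 110 (y) by 14 mm centred at x -12, y -190 mm; upright 12 mm thick and 344 mm tall there; clamp rod from it to the barrel 133 mm above the table.
- block: Wooden block for the ejectors, 80 mm (x) by 190 mm (y) by 60 mm high, fixed; origin at the centre of its underside. Three upright holes 31 mm wide and 50 mm deep at y = -55, 0 and +55 mm; the ejectors stand in the outer two.
- slim_center (a point): The slim ejector standing in the other outer hole, too thin for this barrel: round 25 mm foot, 10 mm shaft, 30 mm collar, round 22 mm handle, 150 mm long, its top 160 mm above the table; this point is 90 mm above its foot. Leave it.
- dish_center (a point): Covered glass dish, 92 mm across, 18 mm high, on the table; its centre. Leave it.
- lens_center (a point): Hand lens lying flat, rim 64 mm across, 12 mm high, handle 85 mm to its own -x; centre of the lens. Leave it.
- jar_center (a point): Glass jar with white cap, 60 mm across, 85 mm high; its centre. Leave it.
- borer_center (a point): Small brass borer lying on the table, tube 24 mm across and 100 mm long along its x, cross bar 90 mm at one end; its centre. Leave it.
- section_center (a point): Round lobed organ section model, about 116 mm across, 45 mm high; its centre. Leave it.
Mind the look-alikes: they are no part of the job. Leave any yellow look-alike of the ejector alone.

How it is judged (in metres and radians):
On the way, in this order (a step that is already met when the one before it is completed fails the run):
1. The ejector's head has passed the slot into the bore, with the core still in the barrel (z of ejector_tip in the frame of barrel_mouth below -0.014 m and x of ejector_tip in the frame of barrel_mouth between -0.006 and 0.006 m and y of ejector_tip in the frame of barrel_mouth between -0.006 and 0.006 m and z of core_center in the frame of barrel_outlet above 0.005 m), for 0.05 s.
2. The core has come out of the outlet into the tray (x of core_center in the frame of tray between -0.088 and 0.088 m and y of core_center in the frame of tray between -0.068 and 0.068 m and z of core_center in the frame of tray below 0.035 m), for 0.1 s.
At the end, for the whole second after the job is handed in: The core lies at rest in the tray (its centre inside the walls and less than 35 mm above the tray's underside); the ejector is home in the barrel, at rest, its collar within 4 mm of the mouth and centred on it within 12 mm, its axis within 0.15 rad of the bore's (all of step 2 and linear speed of each of core, ejector below 0.02 m/s and z of ejector_collar in the frame of barrel_mouth below 0.004 m and x of ejector_collar in the frame of barrel_mouth between -0.012 and 0.012 m and y of ejector_collar in the frame of barrel_mouth between -0.012 and 0.012 m and angle between the z axis of ejector_collar and the z axis of barrel_mouth, either way round below 0.15 rad); the robot touches nothing.
It fails at once if The barrel is shifted more than 4 mm from where it hung in its clamp (distance of barrel_mouth from where it was at the start of the episode above 0.004 m).
It fails at once if A bystander (slim ejector, dish, hand lens, jar, brass borer or organ section model) is moved more than 30 mm (distance of any of slim_center, dish_center, lens_center, jar_center, borer_center, section_center from where it was at the start of the episode above 0.03 m).
It also fails if it takes over 58 s, if anything falls off the work surface, if the arm or the gripper's body presses on something with over 40 N, if the wrist force passes 120 N, or if a joint passes its speed limit or range.

## Working session

There is one attempt and no reset: what is moved stays moved. The work goes in short steps, Python scripts to look and compute and a tool call to move; the robot and the scene stay as the last step left them, time stands still between calls to the robot, and variables do not carry over. Pictures are saved under pics/ and viewed, at most 10 in all, crops included, and the job is handed in when it is done.

Besides the shell and the picture viewer there is one more tool, called after "Call:" as name([rows], argument=value, ...), one row to a line, values as JSON. arm_command: Moves the arm, as the interface text tells. Its arguments: {"type":"object","properties":{"series":{"type":"array"},"jaw":{"type":"number"}},"required":["series"]}

```bash
mkdir -p pics
cat > h.py <<'E'
import numpy as np, cv2
from workcell import ctrl
def cam(n):
    d=ctrl.get_image(n); R=cv2.Rodrigues(np.array(d["rvec"],float))[0]; t=np.array(d["tvec"],float).ravel()
    return dict(img=np.array(d["frame"]),K=np.array([[d["fx"],0,d["cx"]],[0,d["fy"],d["cy"]],[0,0,1]]),R=R,t=t,C=-R.T@t)
def ray(c,uv):
    v=c["R"].T@np.linalg.inv(c["K"])@np.array([uv[0],uv[1],1.]); return v/np.linalg.norm(v)
def onz(c,uv,z):
    r=ray(c,uv); return c["C"]+r*(z-c["C"][2])/r[2]
def tri(c1,u1,c2,u2):
    a,b=ray(c1,u1),ray(c2,u2); A=np.stack([a,-b],1); s=np.linalg.lstsq(A,c2["C"]-c1["C"],rcond=None)[0]
    p,q=c1["C"]+s[0]*a,c2["C"]+s[1]*b; return (p+q)/2,np.linalg.norm(p-q)
def proj(c,P):
    x=c["K"]@(c["R"]@np.asarray(P,float)+c["t"]); return x[:2]/x[2]
E
python3 - <<'E'
from h import *
import pickle
for n in("side","top"):
    c=cam(n); pickle.dump(c,open(n+"0.pkl","wb")); print(n,c["C"].round(),c["R"].round(2).tolist(),c["K"][0,0])
    cv2.imwrite(f"pics/{n}0.png",cv2.resize(c["img"],(800,600),interpolation=cv2.INTER_CUBIC))
print(ctrl.get_obs())
E
```

```text
side [381. 738. 903.] [[-0.98, -0.21, 0.0], [-0.16, 0.7, -0.7], [0.15, -0.68, -0.72]] 371.2861879117408
top [ 398.  -19. 1477.] [[0.03, -1.0, 0.0], [-0.99, -0.03, -0.1], [0.1, -0.0, -0.99]] 448.0095138749109
{'t': 0.1, 'qpos': array([ 1.22102968e+00,  4.23749867e-01,  1.63056340e+00, -4.08078677e-05,
        1.08859667e+00, -1.90170938e-02]), 'qvel': array([ 0.00030982, -0.00112742, -0.00016245,  0.0004127 ,  0.0006698 ,
       -0.00105145]), 'joint_torque': array([ 6.80032263e-04, -5.45616996e+01, -2.74325252e+01,  6.44647842e-02,
        1.87743612e-02, -7.44855629e-05]), 'ee_pos': array([202.81182128, 590.7039781 , 241.00821507]), 'orientation': array([-5.17111904e-01, -3.09853211e+00,  2.04437800e-03]), 'ft_force': array([ 0.67128585,  0.37732256, -0.23198888]), 'moment': array([-0.0140071 , -0.02869881, -0.00788108]), 'grasp_force': 0.0, 'width': 87.99686734978933}
```

View pics/side0.png

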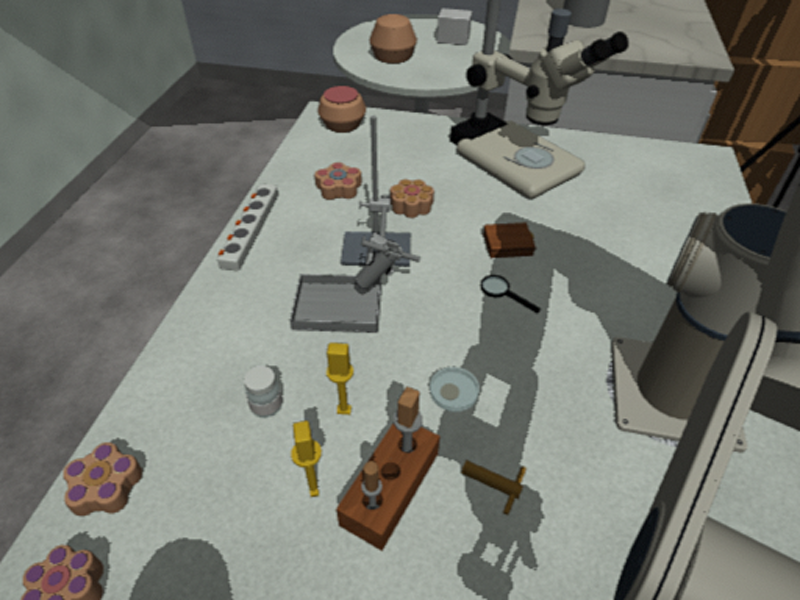

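View pics/top0.png

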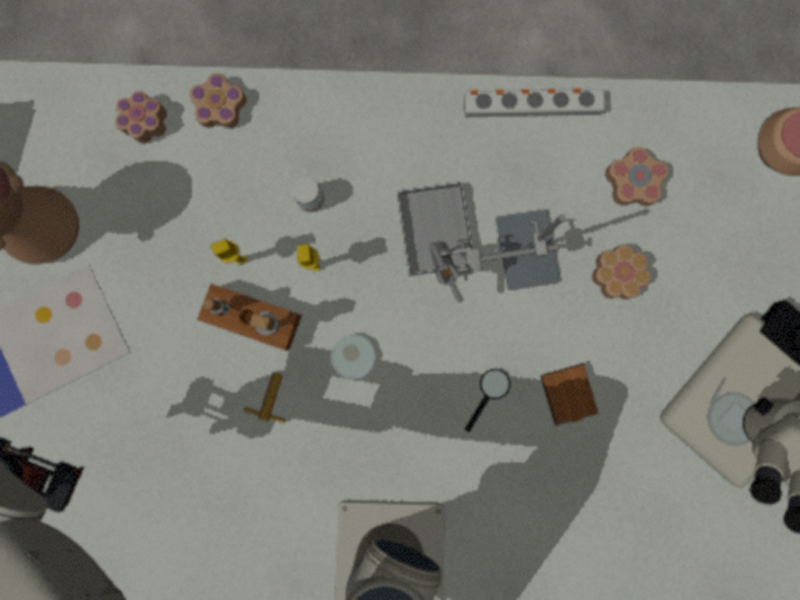

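Side picture: the block sits at about (390,485), with the stout square-handled ejector at (408,410) and the slim round one at (370,480). Two yellow look-alikes stand at (340,375) and (305,455), and the barrel at (378,268) is above the tray at (337,302). In the top picture the block is at (248,316), with the stout handle at about (260,320), and the barrel is at about (450,268). The wanted one is the wooden-handled, square, larger ejector in the block; the yellow ones stand outside it and the other is slim and round. I'll confirm this with an enlarged crop.

Run:
```python
from h import *
import pickle
s=pickle.load(open("side0.pkl","rb"))["img"];t=pickle.load(open("top0.pkl","rb"))["img"]
def cr(i,x,y,w,h): return cv2.resize(i[y:y+h,x:x+w],(400,300),interpolation=cv2.INTER_CUBIC)
# side crops 80x60 (x5); top crops 80x60 (x5)
a=np.vstack([np.hstack([cr(s,220,240,80,60),cr(s,205,130,80,60)]),np.hstack([cr(t,120,175,80,60),cr(t,250,140,80,60)])])
cv2.imwrite("pics/crop.png",a)
```

```text
(no output)
```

View pics/crop.png

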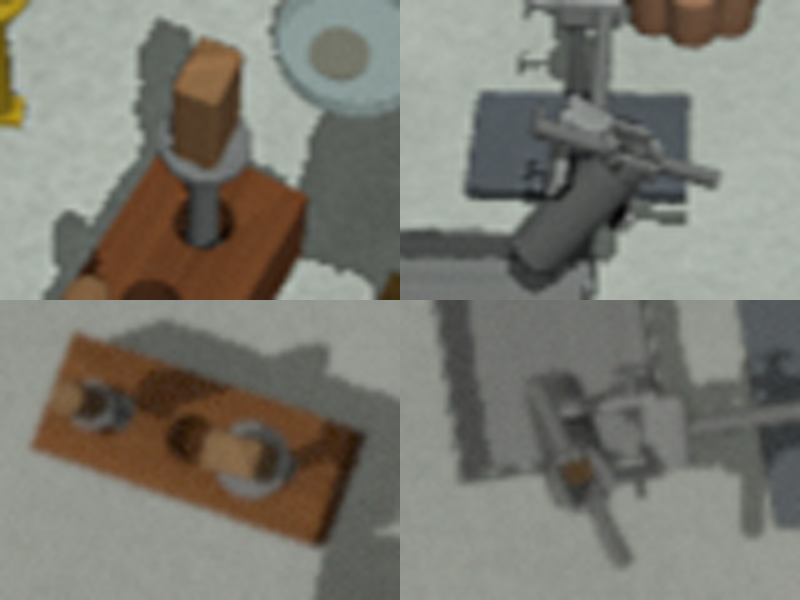

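The top-left and bottom-left crops show the stout ejector: square wooden handle, grey collar, shaft in the hole, next to the dish. In the right-hand crops the side view shows the wing ends at about full px (233,155) and (268,166), and the top view at about (279,156) and (295,192), with the core in the mouth at about (285,174). Now I'll measure.

Run:
```python
from h import *
import pickle
s=pickle.load(open("side0.pkl","rb"));t=pickle.load(open("top0.pkl","rb"))
def sc(x,y): return (205+(x-400)/5,130+y/5)
def tc(x,y): return (250+(x-400)/5,140+(y-300)/5)
def S2(x,y): return (220+x/5,240+y/5)
def T2(x,y): return (120+x/5,175+(y-300)/5)
for n,a,b in [("wingA",sc(712,182),tc(625,560)),("wingB",sc(540,127),tc(545,383)),("wingB alt",sc(712,182),tc(545,383)),
  ("wingA alt",sc(540,127),tc(625,560)),("handle top",S2(213,70),T2(228,452)),("collar",S2(205,150),T2(252,458))]:
    p,e=tri(s,a,t,b); print(n,p.round(1),round(e,1))
# foot corners (top view, 800-scale) at z=14
f=[onz(t,(u*.64,v*.64),14)[:2] for u,v in[(497,216),(549,209),(560,283),(509,291)]]
print("foot",np.round(f,1).tolist(),np.mean(f,0).round(1))
print("tray",[onz(t,(u*.64,v*.64),30)[:2].round() .tolist() for u,v in[(400,192),(467,184),(478,266),(410,275)]])
print("block top",[onz(t,T2(u,v),60)[:2].round().tolist() for u,v in[(75,335),(362,432),(325,545),(33,448)]])
```

```text
wingA [ 518.5 -125.1  121.2] 2.0
wingB [613.8 -71.  193.5] 1.8
wingB alt [562.4 -71.4 178.6] 108.1
wingA alt [ 568.3 -110.1  165.6] 107.7
handle top [462.  250.7 191.2] 3.9
collar [463.4 250.5 122.7] 1.8
foot [[710.4, -206.3], [728.7, -316.7], [571.0, -341.0], [551.0, -234.0]] [ 640.3 -274.5]
tray [[752.0, 1.0], [774.0, -140.0], [600.0, -166.0], [577.0, -25.0]]
block top [[542.0, 379.0], [486.0, 194.0], [414.0, 214.0], [470.0, 402.0]]
```

Run:
```python
from h import *
import pickle
s=pickle.load(open("side0.pkl","rb"));t=pickle.load(open("top0.pkl","rb"))
# handle top, light wood in both views
for n,c,(x,y,w,h) in(("side",s,(250,244,25,28)),("top",t,(155,195,25,22))):
    roi=c["img"][y:y+h,x:x+w]; hsv=cv2.cvtColor(roi,cv2.COLOR_BGR2HSV)
    V=hsv[...,2].astype(int); m=((hsv[...,0]<22)&(hsv[...,1]>70)).astype(np.uint8)
    thr=cv2.threshold(hsv[...,2][m>0].reshape(-1,1),0,255,cv2.THRESH_OTSU)[0]
    mm=(m>0)&(V>thr); k,l,st,_=cv2.connectedComponentsWithStats(mm.astype(np.uint8)); j=1+np.argmax(st[1:,4])
    ys,xs=np.nonzero(l==j); P=np.array([onz(c,(u+x,v+y),194)[:2] for u,v in zip(xs,ys)],np.float32)
    r=cv2.minAreaRect(P); b=cv2.boxPoints(r); e=[b[1]-b[0],b[2]-b[1]]; e=max(e,key=np.linalg.norm)
    print(n,len(xs),"c",P.mean(0),r[1],"long az",np.degrees(np.arctan2(e[1],e[0])),thr)
f=lambda x,y:onz(s,(220+x/5,240+y/5),194)[:2]
c=[f(*p) for p in[(205,38),(243,55),(218,105),(174,92)]]
print(np.round(c,1).tolist(),np.mean(c,0),[ (np.linalg.norm(c[i]-c[i-1]).round(1),np.degrees(np.arctan2(*(c[i]-c[i-1])[::-1])).round()) for i in range(4)])
big=lambda i,x,y,w,h: cv2.resize(i[y:y+h,x:x+w],None,fx=10,fy=10,interpolation=cv2.INTER_CUBIC)
cv2.imwrite("pics/barrel.png",np.hstack([big(s["img"],228,145,42,50),big(t["img"],266,146,36,50)]))
```

```text
side 111 c [462.95474 253.0694 ] (32.04191207885742, 21.7315616607666) long az 75.65475 104.0
top 350 c [464.00262 246.86168] (60.16303253173828, 69.78326416015625) long az -88.35396 87.0
[[466.9, 235.9], [447.9, 241.4], [453.9, 270.7], [474.7, 268.2]] [460.85493962 254.0427293 ] [(np.float64(33.2), np.float64(-104.0)), (np.float64(19.8), np.float64(164.0)), (np.float64(29.9), np.float64(78.0)), (np.float64(21.0), np.float64(-7.0))]
```

View pics/barrel.png

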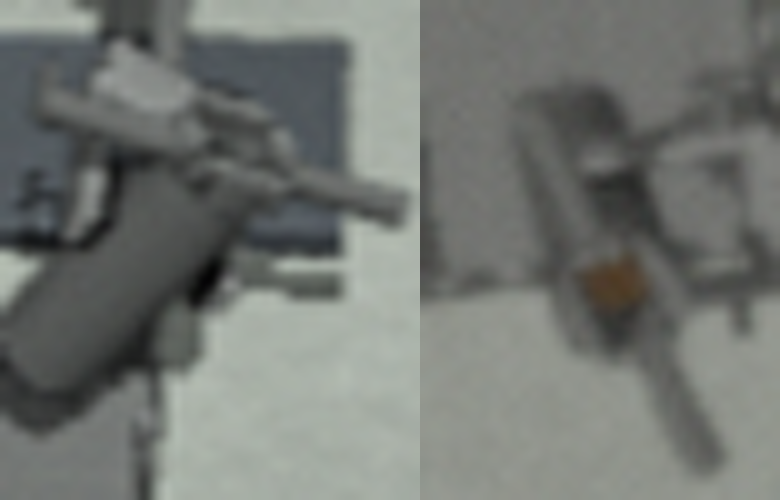

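The barrel crop shows the wing ends in side px (232.8,155.3) and (267.3,165.3), and in top px (277,157) and (294.5,191.5). The core is visible in the slot at top px (285.5,175), and in the side view the barrel axis runs from about (246.5,163) to (233,181.7).

Run:
```python
from h import *
import pickle
from scipy.optimize import brentq
s=pickle.load(open("side0.pkl","rb"));t=pickle.load(open("top0.pkl","rb"))
A,ea=tri(s,(267.3,165.3),t,(294.5,191.5)); B,eb=tri(s,(232.8,155.3),t,(277,157))
M=(A+B)/2; d=B-A; L=np.linalg.norm(d); d/=L; print(A,B,ea,eb,"mid",M,"L",L,"proj",proj(s,M),proj(t,M))
n=np.cross(ray(s,(246.5,163)),ray(s,(233,181.7))); n/=np.linalg.norm(n)
T=np.radians(35)
zb=lambda a:np.array([-np.sin(T)*np.cos(a),-np.sin(T)*np.sin(a),np.cos(T)])
g=np.linspace(-.6,.9,16); print("n.z",[round(float(n@zb(a)),2) for a in g]); print("wing.z",[round(float(d@zb(a)),2) for a in g])
for a in(.1,.164,.23):
    x=np.array([np.cos(T)*np.cos(a),np.cos(T)*np.sin(a),np.sin(T)]); y=np.cross(zb(a),x)
    print(a,"phi",np.arctan2(d@y,d@x),"mouth",M+6*zb(a),"outlet",M-104*zb(a),"proj outlet",proj(s,M-104*zb(a)),proj(t,M-104*zb(a)))
```

```text
[ 519.0320599  -123.06011572  127.55589037] [612.04022442 -64.92861784 199.02259877] 2.7362048500060365 0.7011738292734481 mid [565.53614216 -93.99436678 163.28924457] L 130.909434817925 proj [250.36198562 160.42739058] [285.97322037 174.94202369]
n.z [-0.11, -0.13, -0.14, -0.15, -0.15, -0.14, -0.14, -0.12, -0.1, -0.08, -0.05, -0.02, 0.02, 0.06, 0.1, 0.14]
wing.z [0.25, 0.21, 0.17, 0.13, 0.1, 0.07, 0.04, 0.02, -0.0, -0.02, -0.03, -0.03, -0.03, -0.03, -0.02, -0.01]
0.1 phi 0.38004289633574384 mouth [562.1118765  -94.33793935 168.20415684] outlet [624.89008026 -88.03910886  78.09743196] proj outlet [231.88920769 179.10914923] [282.89593359 159.60799895]
0.164 phi 0.3279531654432994 mouth [562.14086064 -94.55623938 168.20415684] outlet [624.38768851 -84.25524171  78.09743196] proj outlet [231.74482346 179.93328868] [281.6942447  159.73092519]
0.23 phi 0.2738088041673287 mouth [562.18530955 -94.77894199 168.20415684] outlet [623.61724067 -80.39506309  78.09743196] proj outlet [231.67515879 180.79005128] [280.46627341 159.93710825]
```

Call:
arm_command([
  {"linear": [0, 0, 0], "turn": 0.12},
  {"linear": [0, 0, 0], "turn": 0.12},
], jaw=1)

```text
t: 0.3
ee_pos: [202.9, 590.8, 241.2]
orientation: [-0.892, -3.012, 0.001]
ft_force: [-0.8, -0.6, -0.1]
width: 88.1
grasp_force: 0.0
```

Call:
arm_command([
  {"linear": [0, 0, 0], "turn": 0.14},
  {"linear": [0, 0, 0], "turn": 0.14},
  {"linear": [0, 0, 0], "turn": 0.14},
  {"linear": [0, 0, 0], "turn": 0.14},
  {"linear": [0, 0, 0], "turn": 0.14},
  {"linear": [0, 0, 0], "turn": 0.14},
  {"linear": [0, 0, 0], "turn": 0.14},
  {"linear": [0, 0, 0], "turn": 0.14},
  {"linear": [0, 0, 0], "turn": 0.14},
  {"linear": [0, 0, 0], "turn": 0},
])

```text
t: 1.3
ee_pos: [202.9, 590.8, 241.2]
orientation: [2.491, 1.913, -0.001]
ft_force: [0.4, 0.2, 0.0]
width: 88.0
grasp_force: 0.0
```

```bash
cat >> h.py <<'E'
def go(xyz,az):
    """delta in tool axes to world target (mm) and tool-y azimuth (rad)"""
    o=ctrl.get_obs(); R=cv2.Rodrigues(np.array(o["orientation"]))[0]; d=R.T@(np.array(xyz)-o["ee_pos"])
    a=np.arctan2(R[1,1],R[0,1]); print("tool delta mm",d.round(1),"az now",round(a,3),"turn",round((a-az+np.pi)%(2*np.pi)-np.pi,3),"z axis",R[:,2].round(3),"q",o["qpos"].round(2),"F",o["ft_force"].round(1),"tcp",o["ee_pos"].round(1))
E
python3 -c "
from h import *
go((463,251.5,240),-.253)"
```

```text
tool delta mm [-260.6  338.9    1.5] az now -0.261 turn -0.008 z axis [-0.    -0.001 -1.   ] q [ 1.22  0.42  1.63 -0.    1.09  1.48] F [0.4 0.2 0. ] tcp [202.9 590.8 241.2]
```

Call:
arm_command([
  {"linear": [-0.026, 0.034, 0]},
  {"linear": [-0.026, 0.034, 0]},
  {"linear": [-0.026, 0.034, 0]},
  {"linear": [-0.026, 0.034, 0]},
  {"linear": [-0.026, 0.034, 0]},
  {"linear": [-0.026, 0.034, 0]},
  {"linear": [-0.026, 0.034, 0]},
  {"linear": [-0.026, 0.034, 0]},
  {"linear": [-0.026, 0.034, 0]},
  {"linear": [-0.026, 0.033, 0]},
])

```text
validation failed for argument at $.se...
```

```bash
python3 -c "
from h import *
go((463,251.5,164),-.253)"
```

```text
tool delta mm [-260.6  338.9   77.5] az now -0.261 turn -0.008 z axis [-0.    -0.001 -1.   ] q [ 1.22  0.42  1.63 -0.    1.09  1.48] F [0.4 0.2 0. ] tcp [202.9 590.8 241.2]
```

Each row needs "turn" as well, so I'll send it again with that included.

Call:
arm_command([
  {"linear": [-0.026, 0.034, 0], "turn": 0},
  {"linear": [-0.026, 0.034, 0], "turn": 0},
  {"linear": [-0.026, 0.034, 0], "turn": 0},
  {"linear": [-0.026, 0.034, 0], "turn": 0},
  {"linear": [-0.026, 0.034, 0], "turn": 0},
  {"linear": [-0.026, 0.034, 0], "turn": 0},
  {"linear": [-0.026, 0.034, 0], "turn": 0},
  {"linear": [-0.026, 0.034, 0], "turn": 0},
  {"linear": [-0.026, 0.034, 0], "turn": 0},
  {"linear": [-0.026, 0.033, 0], "turn": 0},
])

```text
t: 2.3
ee_pos: [464.5, 251.1, 241.7]
orientation: [-2.487, -1.92, -0.0]
ft_force: [1.2, 0.9, 0.4]
width: 87.7
grasp_force: 0.0
```

```bash
python3 -c "
from h import *
go((463,251.5,164),-.253)"
```

```text
tool delta mm [-0.  -1.6 77.7] az now -0.256 turn -0.003 z axis [ 0.  0. -1.] q [0.47 0.28 1.84 0.   1.02 0.73] F [1.2 0.9 0.4] tcp [464.5 251.1 241.7]
```

Call:
arm_command([
  {"linear": [0, 0, 0.026], "turn": 0},
  {"linear": [0, 0, 0.026], "turn": 0},
  {"linear": [0, 0, 0.026], "turn": 0},
  {"linear": [0, 0, 0], "turn": 0},
])

```text
t: 2.7
ee_pos: [461.7, 251.4, 160.7]
orientation: [-2.487, -1.918, 0.01]
ft_force: [0.2, 1.1, -0.3]
width: 87.9
grasp_force: 0.0
```

Call:
arm_command([
  {"linear": [0, 0, 0], "turn": 0},
  {"linear": [0, 0, 0], "turn": 0},
  {"linear": [0, 0, 0], "turn": 0},
  {"linear": [0, 0, 0], "turn": 0},
  {"linear": [0, 0, 0], "turn": 0},
  {"linear": [0, 0, 0], "turn": 0},
  {"linear": [0, 0, 0], "turn": 0},
  {"linear": [0, 0, 0], "turn": 0},
], jaw=-1)

```text
t: 3.5
ee_pos: [463.7, 252.7, 163.7]
orientation: [2.491, 1.915, 0.0]
ft_force: [0.1, -0.3, 0.3]
width: 27.1
grasp_force: 0.0
```

```bash
python3 -c "
from h import *
go((463,251.5,194),-.253)
for n in('side','top'):
    c=cam(n); u,v=proj(c,(463,240,140)).astype(int); cv2.imwrite('pics/g'+n+'.png',cv2.resize(c['img'][v-40:v+40,u-50:u+50],None,fx=4,fy=4,interpolation=2))
a=[cv2.imread('pics/g'+n+'.png') for n in('side','top')]; cv2.imwrite('pics/g.png',np.hstack(a))"
```

```text
tool delta mm [ -1.3  -0.4 -30.3] az now -0.26 turn -0.007 z axis [ 0.  0. -1.] q [0.48 0.39 1.9  0.   0.85 0.74] F [ 0.1 -0.3  0.3] tcp [463.7 252.7 163.7]
```

View pics/g.png

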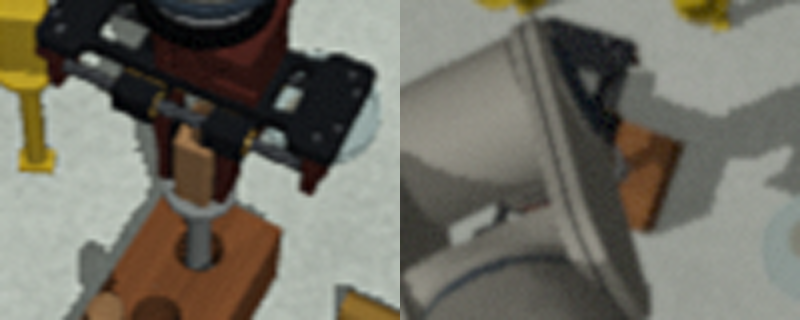

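The fingers straddle the handle above the collar, on the right ejector, with the yellow one to the left untouched. Next I finish closing and lift to just below the hole rim.

Call:
arm_command([
  {"linear": [0, 0, 0], "turn": 0},
  {"linear": [0, 0, 0], "turn": 0},
  {"linear": [0, 0, 0], "turn": 0},
  {"linear": [0, 0, 0], "turn": 0},
])

```text
t: 4.0
ee_pos: [463.7, 252.6, 163.7]
orientation: [2.491, 1.915, -0.0]
ft_force: [-0.3, -1.3, 1.6]
width: 23.9
grasp_force: 30.0
```

Call:
arm_command([
  {"linear": [0, 0, -0.01], "turn": 0},
  {"linear": [0, 0, -0.01], "turn": 0},
  {"linear": [0, 0, -0.01], "turn": 0},
  {"linear": [0, 0, -0.006], "turn": 0},
  {"linear": [0, 0, 0], "turn": 0},
])

```text
t: 4.5
ee_pos: [464.3, 253.0, 201.0]
orientation: [2.49, 1.914, 0.004]
ft_force: [-0.8, 0.6, -3.1]
width: 23.9
grasp_force: 30.0
```

Call:
arm_command([
  {"linear": [-0.009, 0, 0], "turn": 0},
  {"linear": [-0.009, 0, 0.0005], "turn": 0},
  {"linear": [-0.009, 0, 0.001], "turn": 0},
  {"linear": [-0.009, 0, 0.0012], "turn": 0},
  {"linear": [-0.009, 0, 0.0016], "turn": 0},
])

```text
t: 5.0
ee_pos: [451.7, 208.4, 195.2]
orientation: [-2.491, -1.914, 0.001]
ft_force: [-0.2, 4.5, -1.0]
width: 23.9
grasp_force: 30.0
```

Call:
arm_command([
  {"linear": [-0.009, 0, 0.002], "turn": 0},
  {"linear": [-0.008, 0, 0.0024], "turn": 0},
  {"linear": [-0.008, 0, 0.0028], "turn": 0},
  {"linear": [-0.008, 0, 0.003], "turn": 0},
  {"linear": [-0.008, 0, 0.0035], "turn": 0},
  {"linear": [0, 0, 0], "turn": 0},
])

```text
t: 5.6
ee_pos: [440.9, 168.4, 181.0]
orientation: [-2.491, -1.914, 0.003]
ft_force: [0.7, 2.3, -3.8]
width: 23.7
grasp_force: 30.0
```

```bash
python3 -c "
from h import *
go((463,251.5,194),-.253)
o=[]
for n in('side','top'):
    c=cam(n); u,v=proj(c,(460,210,120)).astype(int); o.append(cv2.resize(c['img'][v-40:v+40,u-50:u+50],None,fx=4,fy=4,interpolation=2)); print(n,u,v)
cv2.imwrite('pics/p.png',np.hstack(o))"
```

```text
tool delta mm [ 86.   -0.  -13.2] az now -0.261 turn -0.008 z axis [-0.001 -0.001 -1.   ] q [ 0.34  0.29  2.01 -0.    0.85  0.6 ] F [ 0.7  2.3 -3.8] tcp [440.9 168.4 181. ]
side 265 257
top 183 208
```

View pics/p.png

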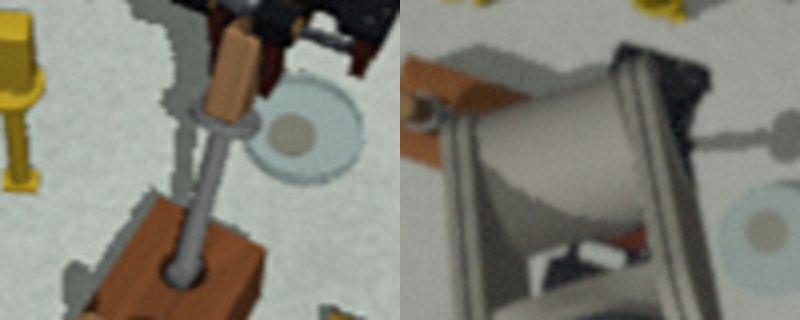

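The ejector now leans about 33° in the pads with its tip still in the hole. In the side crop the shaft runs from (220,135) to (188,265), and everything else is undisturbed. I'll lift it out along its axis.

Call:
arm_command([
  {"linear": [-0.006, 0, -0.009], "turn": 0},
  {"linear": [-0.006, 0, -0.009], "turn": 0},
  {"linear": [-0.006, 0, -0.009], "turn": 0},
  {"linear": [0, 0, -0.04], "turn": 0},
  {"linear": [0, 0, -0.04], "turn": 0},
  {"linear": [0, 0, -0.03], "turn": 0},
  {"linear": [0, 0, -0.02], "turn": 0},
  {"linear": [0, 0, 0], "turn": 0},
])

```text
t: 6.5
ee_pos: [438.3, 152.0, 342.1]
orientation: [2.489, 1.913, 0.009]
ft_force: [0.5, 0.0, -2.6]
width: 23.7
grasp_force: 30.0
```

```bash
cat >> h.py <<'E'
def plane_pt(c,uv):
    """ray through uv cut with the vertical plane through TCP holding tool x,z; returns (along tool x, height rel. TCP), mm"""
    o=ctrl.get_obs(); R=cv2.Rodrigues(np.array(o["orientation"]))[0]; r=ray(c,uv); p=np.array(o["ee_pos"])
    q=c["C"]+r*(R[:,1]@(p-c["C"]))/(R[:,1]@r); return np.array([R[:,0]@(q-p),(q-p)[2]])
E
python3 -c "
from h import *
M=np.array([562,-94.5,170]);zb=np.array([-.566,-.092,.819]);ze=np.array([-.46,-.288,.84])
T=M+60*zb+154*ze; print('target',T); go(T,-1.01)
o=[]
c=cam('side'); p=ctrl.get_obs()['ee_pos']; u,v=proj(c,p-np.array([-20,-60,100])).astype(int); print('org',u-50,v-40)
cv2.imwrite('pics/q.png',cv2.resize(c['img'][v-40:v+40,u-50:u+50],None,fx=7,fy=7,interpolation=2))"
```

```text
target [ 457.2   -144.372  348.5  ]
tool delta mm [-281.5   94.6   -6.6] az now -0.26 turn 0.75 z axis [ 0.006  0.001 -1.   ] q [ 0.31  0.06  1.87 -0.    1.21  0.57] F [ 0.5  0.  -2.6] tcp [438.3 152.  342.1]
org 217 187
```

View pics/q.png

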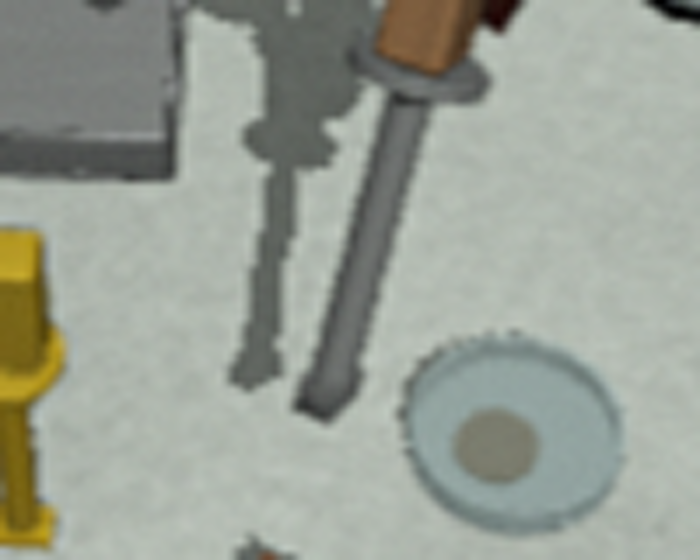

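The picture shows the ejector clear of the block and still leaning: shaft at the collar at crop (408,100), tip face at about (320,408). I'll compute the lean.

```bash
python3 -c "
from h import *
c=cam('side')
f=lambda x,y:plane_pt(c,(217+(x+.5)/7-.5,187+(y+.5)/7-.5))
a,b,d=f(408,100),f(345,320),f(320,408)
print(a,b,d,np.degrees(np.arctan2(a[0]-b[0],b[1]-a[1])),np.degrees(np.arctan2(-b[0]+a[0],b[1]-a[1])),'TCP-b',np.degrees(np.arctan2(b[0],-b[1])),np.hypot(*d),np.degrees(np.arctan2(d[0],-d[1])))"
```

```text
[ 42.26964852 -25.74841465] [ 82.70004928 -89.92021667] [  99.31654991 -116.7314612 ] -147.78768819050825 -147.78768819050825 TCP-b 42.60489231529704 153.26451357208344 40.39154167944279
```

Call:
arm_command([
  {"linear": [-0.03, 0.01, 0], "turn": 0},
  {"linear": [-0.03, 0.01, 0], "turn": 0},
  {"linear": [-0.03, 0.01, 0], "turn": 0},
  {"linear": [-0.03, 0.01, 0], "turn": 0},
  {"linear": [-0.03, 0.01, 0], "turn": 0},
  {"linear": [-0.03, 0.01, 0], "turn": 0},
  {"linear": [-0.03, 0.01, 0], "turn": 0},
  {"linear": [-0.03, 0.01, 0], "turn": 0},
  {"linear": [-0.03, 0.01, 0], "turn": 0},
  {"linear": [0, 0, 0], "turn": 0},
])

```text
t: 7.6
ee_pos: [453.7, -134.6, 336.8]
orientation: [-2.492, -1.91, 0.004]
ft_force: [-0.4, 0.6, -3.2]
width: 23.9
grasp_force: 30.0
```

Call:
arm_command([
  {"linear": [0, 0, 0], "turn": 0.1},
  {"linear": [0, 0, 0], "turn": 0.1},
  {"linear": [0, 0, 0], "turn": 0.1},
  {"linear": [0, 0, 0], "turn": 0.1},
  {"linear": [0, 0, 0], "turn": 0.1},
  {"linear": [0, 0, 0], "turn": 0.1},
  {"linear": [0, 0, 0], "turn": 0.1},
  {"linear": [0, 0, 0], "turn": 0.05},
  {"linear": [0, 0, 0], "turn": 0},
])

```text
t: 8.5
ee_pos: [453.7, -131.0, 337.2]
orientation: [-3.017, -0.869, 0.004]
ft_force: [0.9, -0.5, -2.0]
width: 23.9
grasp_force: 30.0
```

```bash
python3 -c "
from h import *
M=np.array([562,-94.5,170]);zb=np.array([-.566,-.092,.819]);ze=np.array([-.46,-.288,.84])
T=M+60*zb+154*ze; go(T,-1.01)
c=cam('side'); t=cam('top'); p=np.array(ctrl.get_obs()['ee_pos']); tip=p-154*ze
print('tip exp',tip,proj(c,tip),proj(c,p),proj(c,M),proj(t,tip),proj(t,p))
import pickle; pickle.dump((c,t),open('s1.pkl','wb'))
a=cv2.resize(c['img'][95:195,200:300],(500,500),interpolation=2); u,v=proj(t,tip).astype(int); print('org',u-30,v-50)
b=cv2.resize(t['img'][v-50:v+50,u-30:u+30],(300,500),interpolation=2)
cv2.imwrite('pics/r.png',np.hstack([a,b]))"
```

```text
tool delta mm [ -4.1  13.1 -11.3] az now -1.01 turn 0.0 z axis [-0.003  0.001 -1.   ] q [-0.31  0.08  1.85  0.    1.21  0.7 ] F [ 0.9 -0.5 -2. ] tcp [ 453.7 -131.   337.2]
tip exp [524.78559046 -86.92448248 208.32072295] [263.49312849 152.27169027] [293.4535699  108.81204702] [251.54300485 158.80077365] [284.11405724 187.1021523 ] [303.75135866 210.34358067]
org 254 137
```

View pics/r.png

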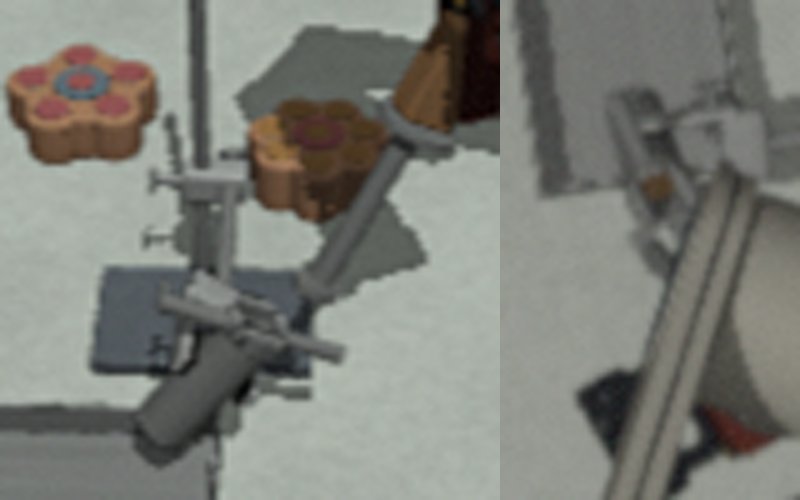

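The side crop shows the head at about (312,293) with the shaft meeting the collar at (402,143), and the crown opening at about (255,325) below and to its left. In the top view the arm hides the ejector.

```bash
python3 -c "
from h import *
import pickle; c,t=pickle.load(open('s1.pkl','rb'))
# shaft midline: dark grey centre along rows by hand-free profile
g=cv2.cvtColor(c['img'],cv2.COLOR_BGR2HSV)
f=lambda x,y:(200+(x+.5)/5-.5,95+(y+.5)/5-.5)
P=[f(402,143),f(380,180),f(345,240),f(312,293)]
for p in P: print(np.round(p,1),plane_pt(c,p).round(1))
a,d=plane_pt(c,P[0]),plane_pt(c,P[3]); th=np.arctan2((d-a)[0],-(d-a)[1]); u=np.array([np.sin(th),-np.cos(th)]); print('theta',np.degrees(th),'len',np.hypot(*(d-a)),'perp offset of TCP',a[0]*np.cos(th)+a[1]*np.sin(th),'along',a@u,d@u)
"
```

```text
[280.  123.2] [ 37.3 -38.2]
[275.6 130.6] [ 49.3 -60.2]
[268.6 142.6] [ 69.1 -97.4]
[262.  153.2] [  88.6 -131.1]
theta 28.858539128705704 len 106.16248463409947 perp offset of TCP 14.264258225889119 along 51.421552615333916 157.58403724943338
```

Call:
arm_command([
  {"linear": [-0.001, 0.008, -0.001], "turn": 0},
  {"linear": [-0.001, 0.008, -0.002], "turn": 0},
  {"linear": [0.0053, 0.0022, 0.0082], "turn": 0},
  {"linear": [0.0053, 0.0022, 0.0082], "turn": 0},
  {"linear": [0.0053, 0.0022, 0.0082], "turn": 0},
  {"linear": [0.0026, 0.0011, 0.0041], "turn": 0},
  {"linear": [0, 0, 0], "turn": 0},
  {"linear": [0, 0, 0], "turn": 0},
])

```text
t: 9.4
ee_pos: [481.1, -143.0, 312.8]
orientation: [-3.018, -0.87, 0.001]
ft_force: [-0.2, -0.8, -2.4]
width: 24.3
grasp_force: 30.0
```

```bash
python3 -c "
from h import *
go((0,0,0),-1.01)
import pickle
c=cam('side'); pickle.dump(c,open('s2.pkl','wb'))
cv2.imwrite('pics/s.png',cv2.resize(c['img'][120:180,225:305],(800,600),interpolation=2))"
```

```text
tool delta mm [-331.1 -377.   313.1] az now -1.01 turn 0.0 z axis [-0.001  0.    -1.   ] q [-0.31  0.16  1.82 -0.    1.16  0.7 ] F [-0.2 -0.8 -2.4] tcp [ 481.1 -143.   312.8]
```

View pics/s.png

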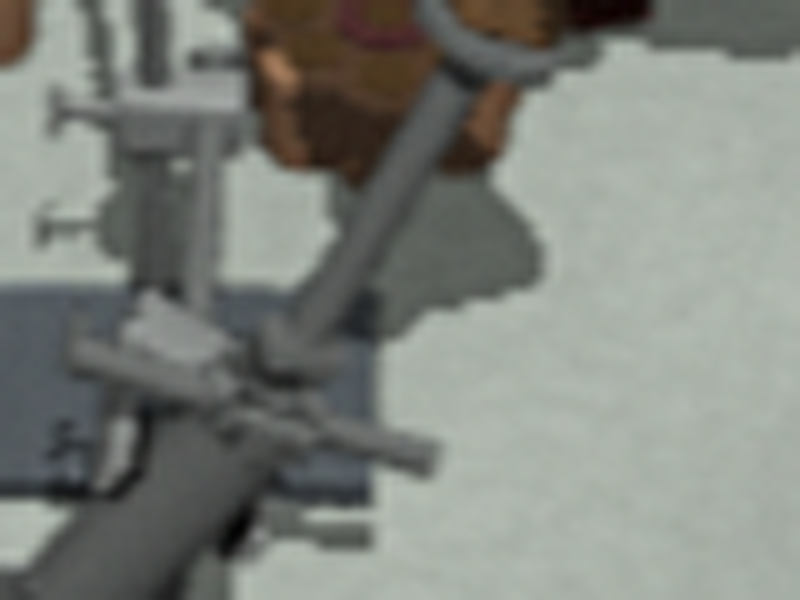

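The side crop shows the head at about (295,355), just above the crown, whose opening is at about (265,392). The predicted landing point is about 2 mm short along the slot, so I shift by that much and press in gently.

Call:
arm_command([
  {"linear": [0.0013, 0, -0.0008], "turn": 0},
  {"linear": [0.0011, 0.0004, 0.0016], "turn": 0},
  {"linear": [0.0011, 0.0004, 0.0016], "turn": 0},
  {"linear": [0.0011, 0.0004, 0.0016], "turn": 0},
  {"linear": [0.0011, 0.0004, 0.0016], "turn": 0},
  {"linear": [0, 0, 0], "turn": 0},
])

```text
t: 10.05
ee_pos: [486.8, -141.4, 307.1]
orientation: [-3.019, -0.869, 0.001]
ft_force: [-0.7, 1.3, -2.4]
width: 23.9
grasp_force: 30.0
```

Call:
arm_command([
  {"linear": [0.0011, 0.0004, 0.0016], "turn": 0},
  {"linear": [0, 0, 0], "turn": 0},
])

```text
t: 10.25
ee_pos: [487.9, -141.3, 305.6]
orientation: [-3.019, -0.869, 0.001]
ft_force: [-0.5, -0.3, -2.1]
width: 23.7
grasp_force: 30.0
```

Call:
arm_command([
  {"linear": [0.0011, 0.0004, 0.0016], "turn": 0},
  {"linear": [0, 0, 0], "turn": 0},
])

```text
t: 10.45
ee_pos: [488.8, -141.0, 303.8]
orientation: [-3.019, -0.869, 0.002]
ft_force: [-1.6, -0.1, -4.1]
width: 24.1
grasp_force: 30.0
```

Call:
arm_command([
  {"linear": [0.0005, 0.0002, 0.0008], "turn": 0},
  {"linear": [0, 0, 0], "turn": 0},
])

```text
t: 10.65
ee_pos: [489.3, -140.9, 303.1]
orientation: [-3.019, -0.869, 0.002]
ft_force: [-2.2, -1.2, -3.9]
width: 23.9
grasp_force: 30.0
```

Call:
arm_command([
  {"linear": [0.0011, 0.0004, 0.0016], "turn": 0},
  {"linear": [0, 0, 0], "turn": 0},
])

```text
t: 10.85
ee_pos: [490.4, -140.5, 301.4]
orientation: [-3.018, -0.869, 0.002]
ft_force: [-2.5, 0.4, -3.8]
width: 23.6
grasp_force: 30.0
```

Call:
arm_command([
  {"linear": [0.0011, 0.0004, 0.0016], "turn": 0},
  {"linear": [0, 0, 0], "turn": 0},
])

```text
t: 11.05
ee_pos: [491.5, -140.1, 299.8]
orientation: [-3.018, -0.869, 0.002]
ft_force: [-3.3, 1.4, -2.9]
width: 23.9
grasp_force: 30.0
```

Call:
arm_command([
  {"linear": [0.0011, 0.0004, 0.0016], "turn": 0},
  {"linear": [0, 0, 0], "turn": 0},
])

```text
t: 11.25
ee_pos: [492.6, -139.7, 298.2]
orientation: [-3.018, -0.869, 0.002]
ft_force: [-4.4, 1.9, -2.3]
width: 23.6
grasp_force: 30.0
```

```bash
cat > trk.py <<'E'
from h import *
import pickle
c0=pickle.load(open('s2.pkl','rb')); c=cam('side')
p0=np.array([481.1,-143,312.8]); p=np.array(ctrl.get_obs()['ee_pos'])
G=lambda i:cv2.GaussianBlur(cv2.cvtColor(i,cv2.COLOR_BGR2GRAY),(3,3),0)
def mid(img,v):  # shaft mid column on a row: strongest falling/rising edge pair ~6 px apart
    r=cv2.resize(G(img)[v:v+1].astype(np.float32),None,fx=4,fy=1,interpolation=cv2.INTER_CUBIC)[0]; return r
def match(x,y,w,h):
    T=G(c0['img'])[y:y+h,x:x+w]; S=G(c['img'])[y-20:y+h+20,x-25:x+w+12]
    T,S=[cv2.resize(a,None,fx=4,fy=4,interpolation=2) for a in(T,S)]
    m=cv2.matchTemplate(S,T,cv2.TM_CCOEFF_NORMED); _,s,_,q=cv2.minMaxLoc(m); return np.array(q)/4-[25,20],round(s,2)
ze=np.array([-.46,-.288,.84])
for n,b,al in(("collar",(265,118,20,12),36),("shaft/collar",(262,122,14,16),55)):
    print(n,match(*b),"rigid",(proj(c,p-al*ze)-proj(c,p0-al*ze)).round(1))
pickle.dump(c,open('s3.pkl','wb'))
E
python3 trk.py
```

```text
collar (array([-4.25,  3.75]), 0.91) rigid [-4.4  4.4]
shaft/collar (array([-4.  ,  3.75]), 0.65) rigid [-4.3  4.3]
```

Call:
arm_command([
  {"linear": [-0.0005, -0.001, 0], "turn": 0},
  {"linear": [0, 0, 0], "turn": 0},
])

```text
t: 11.5
ee_pos: [492.2, -139.5, 298.3]
orientation: [-3.019, -0.869, -0.0]
ft_force: [-2.4, 0.5, -5.9]
width: 23.8
grasp_force: 30.0
```

Call:
arm_command([
  {"linear": [0.0011, 0.0004, 0.0016], "turn": 0},
  {"linear": [0, 0, 0], "turn": 0},
])

```text
t: 11.7
ee_pos: [493.1, -139.2, 296.9]
orientation: [-3.018, -0.869, 0.001]
ft_force: [-4.2, 1.4, -3.1]
width: 24.2
grasp_force: 30.0
```

Call:
arm_command([
  {"linear": [0.0011, 0.0004, 0.0016], "turn": 0},
  {"linear": [0, 0, 0], "turn": 0},
])

```text
t: 11.9
ee_pos: [494.1, -138.7, 295.1]
orientation: [-3.018, -0.869, 0.001]
ft_force: [-4.0, 2.4, -4.3]
width: 23.7
grasp_force: 30.0
```

Call:
arm_command([
  {"linear": [0.0011, 0.0004, 0.0016], "turn": 0},
  {"linear": [0, 0, 0], "turn": 0},
])

```text
t: 12.1
ee_pos: [495.2, -138.3, 293.4]
orientation: [-3.017, -0.869, 0.001]
ft_force: [-4.7, 3.2, -5.1]
width: 23.5
grasp_force: 30.0
```

Call:
arm_command([
  {"linear": [0.0011, 0.0004, 0.0016], "turn": 0},
  {"linear": [0, 0, 0], "turn": 0},
])

```text
t: 12.3
ee_pos: [496.2, -138.0, 291.8]
orientation: [-3.017, -0.869, 0.002]
ft_force: [-4.3, 2.5, -4.0]
width: 24.0
grasp_force: 30.0
```

```bash
python3 trk.py
python3 - <<'E'
from h import *
import pickle
c=pickle.load(open('s3.pkl','rb')); c0=pickle.load(open('s2.pkl','rb'))
# shaft mid columns by row: darkest-gradient pair
for n,k in(("s2",c0),("now",c)):
    g=cv2.cvtColor(k["img"],cv2.COLOR_BGR2HSV); out=[]
    for v in range(130,152,3):
        r=g[v]; x=np.arange(240,290); m=(r[x,1]<40)&(r[x,2]<125)&(r[x,2]>70); out.append((v,x[m].min() if m.any() else 0,x[m].max() if m.any() else 0))
    print(n,out)
b=cv2.resize(c["img"][125:185,225:305],(800,600),interpolation=2); cv2.imwrite("pics/last.png",b)
E
```

```text
collar (array([-5.5,  6. ]), 0.87) rigid [-5.9  6.4]
shaft/collar (array([-4.  ,  1.25]), 0.52) rigid [-5.8  6.3]
s2 [(130, np.int64(249), np.int64(270)), (133, np.int64(240), np.int64(269)), (136, np.int64(240), np.int64(267)), (139, np.int64(240), np.int64(274)), (142, np.int64(240), np.int64(277)), (145, np.int64(240), np.int64(278)), (148, np.int64(240), np.int64(277)), (151, np.int64(244), np.int64(266))]
now [(130, np.int64(249), np.int64(268)), (133, np.int64(240), np.int64(275)), (136, np.int64(241), np.int64(265)), (139, np.int64(240), np.int64(269)), (142, np.int64(240), np.int64(271)), (145, np.int64(240), np.int64(273)), (148, np.int64(240), np.int64(275)), (151, np.int64(244), np.int64(274))]
```

View pics/last.png

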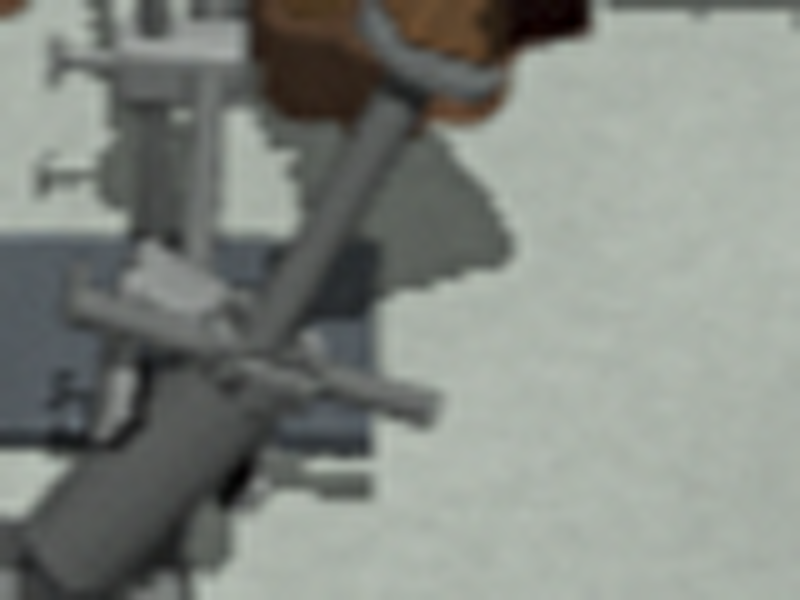

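The head has passed into the slot: the shaft enters the crown at (262,345) and about 95 of the 106 mm visible before still shows, so the tip is roughly 14 mm down. I'll go on gently.

Call:
arm_command([
  {"linear": [0.0011, 0.0004, 0.0016], "turn": 0},
  {"linear": [0, 0, 0], "turn": 0},
])

```text
t: 12.55
ee_pos: [497.3, -137.7, 290.2]
orientation: [-3.017, -0.869, 0.002]
ft_force: [-4.7, 4.0, -5.2]
width: 23.8
grasp_force: 30.0
```

Call:
arm_command([
  {"linear": [0.0011, 0.0004, 0.0016], "turn": 0},
  {"linear": [0, 0, 0], "turn": 0},
])

```text
t: 12.75
ee_pos: [498.3, -137.4, 288.6]
orientation: [-3.017, -0.869, 0.002]
ft_force: [-4.2, 3.1, -4.1]
width: 23.8
grasp_force: 30.0
```

Call:
arm_command([
  {"linear": [0.0011, 0.0004, 0.0016], "turn": 0},
  {"linear": [0, 0, 0], "turn": 0},
])

```text
t: 12.95
ee_pos: [499.2, -137.2, 287.1]
orientation: [-3.017, -0.869, 0.003]
ft_force: [-6.9, 3.5, -0.8]
width: 24.0
grasp_force: 30.1
```

Call:
arm_command([
  {"linear": [0.0011, 0.0004, 0.0016], "turn": 0},
  {"linear": [0, 0, 0], "turn": 0},
])

```text
t: 13.15
ee_pos: [500.0, -137.1, 286.0]
orientation: [-3.017, -0.87, 0.004]
ft_force: [-10.1, 2.7, 3.7]
width: 23.9
grasp_force: 30.2
```

Call:
arm_command([
  {"linear": [-0.0003, -0.0024, 0.0004], "turn": 0.03},
  {"linear": [-0.0003, -0.0024, 0.0004], "turn": 0.03},
  {"linear": [0, 0, 0], "turn": 0},
])

```text
t: 13.45
ee_pos: [497.4, -133.0, 285.5]
orientation: [-3.042, -0.778, 0.002]
ft_force: [-8.8, 3.9, 4.2]
width: 23.9
grasp_force: 30.2
```

Call:
arm_command([
  {"linear": [-0.0003, -0.0024, 0.0004], "turn": 0.03},
  {"linear": [0, 0, 0], "turn": 0},
])

```text
t: 13.65
ee_pos: [496.2, -131.0, 285.2]
orientation: [-3.053, -0.732, 0.001]
ft_force: [-8.7, 4.1, 4.0]
width: 23.7
grasp_force: 30.2
```

Call:
arm_command([
  {"linear": [0.0008, -0.0022, 0.002], "turn": 0.02},
  {"linear": [0, 0, 0], "turn": 0},
])

```text
t: 13.85
ee_pos: [496.2, -128.9, 283.2]
orientation: [-3.061, -0.702, 0.0]
ft_force: [-7.6, 3.5, 3.8]
width: 24.1
grasp_force: 30.1
```

Call:
arm_command([
  {"linear": [0.0008, -0.0022, 0.002], "turn": 0.02},
  {"linear": [0, 0, 0], "turn": 0},
])

```text
t: 14.05
ee_pos: [496.3, -126.8, 281.4]
orientation: [-3.069, -0.671, -0.001]
ft_force: [-6.8, 1.9, 3.4]
width: 24.2
grasp_force: 30.0
```

```bash
python3 trk.py
```

```text
collar (array([-7.75, 10.75]), 0.9) rigid [-6.7 11.6]
shaft/collar (array([-1., 19.]), 0.55) rigid [-6.6 11.4]
```

Call:
arm_command([
  {"linear": [0.0008, -0.0023, 0.0028], "turn": 0.03},
  {"linear": [0, 0, 0], "turn": 0},
])

```text
t: 14.3
ee_pos: [496.4, -124.3, 278.6]
orientation: [-3.078, -0.624, -0.002]
ft_force: [-5.9, 4.1, 3.5]
width: 24.0
grasp_force: 30.0
```

Call:
arm_command([
  {"linear": [0.0008, -0.0023, 0.0028], "turn": 0.04},
  {"linear": [0, 0, 0], "turn": 0},
])

```text
t: 14.5
ee_pos: [496.5, -121.5, 275.9]
orientation: [-3.09, -0.562, -0.003]
ft_force: [-4.6, 4.9, 3.3]
width: 24.1
grasp_force: 30.1
```

Call:
arm_command([
  {"linear": [0.0008, -0.0023, 0.0028], "turn": 0.04},
  {"linear": [0, 0, 0], "turn": 0},
])

```text
t: 14.7
ee_pos: [496.8, -119.0, 273.2]
orientation: [-3.1, -0.5, -0.005]
ft_force: [-4.3, 5.2, 2.6]
width: 24.2
grasp_force: 30.1
```

```bash
python3 trk.py; python3 -c "
from h import *
o=ctrl.get_obs(); zb=np.array([-.566,-.092,.819]); F=o['ft_force']+[0,0,2.7]; a=F@zb; print('ax',a,'perp',F-a*zb); go((500,-110,270),-1.407)"
```

```text
collar (array([-8.25, 14.5 ]), 0.85) rigid [-7.5 15.5]
shaft/collar (array([ 7.25, -6.  ]), 0.58) rigid [-7.4 15.3]
ax 6.71781910176664 perp [-0.38303465  5.19012439  0.32174432]
tool delta mm [ 5.9 -7.6  3.2] az now -1.25 turn 0.157 z axis [ 0.003  0.001 -1.   ] q [-0.26  0.22  1.85  0.    1.07  0.99] F [-4.2  4.6  3.1] tcp [ 496.8 -119.1  273.2]
```

Call:
arm_command([
  {"linear": [0.0023, -0.0027, 0.0021], "turn": 0.05},
  {"linear": [0.0023, -0.0027, 0.0021], "turn": 0.05},
  {"linear": [0, 0, 0], "turn": 0},
])

```text
t: 15.05
ee_pos: [498.9, -111.8, 268.5]
orientation: [-3.12, -0.344, -0.001]
ft_force: [-4.5, 7.7, 2.2]
width: 24.0
grasp_force: 30.2
```

Call:
arm_command([
  {"linear": [0.002, -0.0024, 0.0021], "turn": 0.05},
  {"linear": [0, 0, 0], "turn": 0},
])

```text
t: 15.25
ee_pos: [500.1, -108.8, 266.3]
orientation: [-3.127, -0.266, -0.001]
ft_force: [-5.6, 9.3, 2.7]
width: 24.4
grasp_force: 30.4
```

```bash
cat >> h.py <<'E'
def st():
    o=ctrl.get_obs(); zb=np.array([-.566,-.092,.819]); F=o['ft_force']+[0,0,2.7]; a=F@zb; p=np.array(o["ee_pos"])-[562,-94.5,171]
    print('ax',a.round(1),'perp F',(F-a*zb).round(1),'TCP axial',(p@zb).round(1),'perp',(p-(p@zb)*zb).round(1)); go((562-.566*36,-94.5-.092*36,171+.819*36),-1.407)
E
python3 -c "
from h import *
st()"; python3 trk.py
```

```text
ax 6.7 perp F [-1.8  9.9 -0.1] TCP axial 114.4 perp [ 2.9 -3.8  1.6]
tool delta mm [42.7 -3.6 65.9] az now -1.401 turn 0.006 z axis [ 0.     0.003 -1.   ] q [-0.24  0.23  1.85  0.    1.06  1.16] F [-5.6  9.3  2.7] tcp [ 500.1 -108.8  266.3]
collar (array([-10.75,  18.5 ]), 0.84) rigid [-9.4 19.4]
shaft/collar (array([ 3.75, -1.  ]), 0.59) rigid [-9.2 19.1]
```

Call:
arm_command([
  {"linear": [0, -0.002, 0], "turn": 0},
  {"linear": [0, 0, 0], "turn": 0},
  {"linear": [0, 0, 0], "turn": 0},
])

```text
t: 15.6
ee_pos: [500.2, -107.7, 266.5]
orientation: [-3.128, -0.268, -0.002]
ft_force: [-4.6, 6.0, 1.0]
width: 24.6
grasp_force: 30.1
```

```bash
python3 -c "
from h import *
st(); print(ctrl.get_obs()['moment'])"
```

```text
ax 5.1 perp F [-1.7  6.4 -0.5] TCP axial 114.4 perp [ 3.  -2.6  1.8]
tool delta mm [42.4 -2.6 66.1] az now -1.4 turn 0.007 z axis [ 0.001  0.002 -1.   ] q [-0.24  0.23  1.86  0.    1.06  1.16] F [-4.6  6.   1. ] tcp [ 500.2 -107.7  266.5]
[1.5950077  1.19986672 0.49583356]
```

Call:
arm_command([
  {"linear": [0, -0.002, 0], "turn": 0},
  {"linear": [0, 0, 0], "turn": 0},
  {"linear": [0, 0, 0], "turn": 0},
])

```text
t: 15.9
ee_pos: [500.1, -106.5, 266.5]
orientation: [-3.13, -0.268, -0.003]
ft_force: [-4.6, 2.9, 2.4]
width: 24.2
grasp_force: 29.9
```

```bash
python3 -c "
from h import *
st(); print(ctrl.get_obs()['moment'])"
```

```text
ax 6.5 perp F [-0.9  3.5 -0.2] TCP axial 114.4 perp [ 2.8 -1.5  1.8]
tool delta mm [42.3 -1.5 66.1] az now -1.4 turn 0.007 z axis [ 0.002  0.    -1.   ] q [-0.23  0.22  1.86  0.    1.06  1.17] F [-4.6  2.9  2.4] tcp [ 500.1 -106.5  266.5]
[0.87601666 1.03385662 0.33340479]
```

Call:
arm_command([
  {"linear": [0.0013, -0.001, 0.0027], "turn": 0},
  {"linear": [0.0013, 0, 0.0027], "turn": 0},
  {"linear": [0.0013, 0, 0.0027], "turn": 0},
  {"linear": [0, 0, 0], "turn": 0},
])

```text
t: 16.3
ee_pos: [504.5, -105.1, 258.8]
orientation: [3.13, 0.267, 0.005]
ft_force: [-3.4, 3.5, 4.5]
width: 24.1
grasp_force: 29.8
```

```bash
python3 -c "
from h import *
st()"; python3 trk.py
```

```text
ax 7.5 perp F [0.8 4.2 1.1] TCP axial 105.4 perp [ 2.2 -0.9  1.4]
tool delta mm [37.6 -1.  58.4] az now -1.4 turn 0.007 z axis [ 0.003 -0.    -1.   ] q [-0.23  0.24  1.86  0.    1.04  1.17] F [-3.4  3.5  4.5] tcp [ 504.5 -105.1  258.8]
collar (array([-12.,  20.]), 0.8) rigid [-11.1  22. ]
shaft/collar (array([12. , -4.5]), 0.61) rigid [-11.   21.8]
```

Call:
arm_command([
  {"linear": [0.0013, 0, 0.0027], "turn": 0},
  {"linear": [0.0013, 0, 0.0027], "turn": 0},
  {"linear": [0.0013, 0, 0.0027], "turn": 0},
  {"linear": [0, 0, 0], "turn": 0},
])

```text
t: 16.75
ee_pos: [508.3, -104.5, 250.5]
orientation: [3.13, 0.267, 0.005]
ft_force: [-1.0, 2.2, 3.0]
width: 24.0
grasp_force: 29.8
```

```bash
python3 -c "
from h import *
st()"; python3 trk.py
```

```text
ax 5.1 perp F [1.8 2.7 1.6] TCP axial 96.4 perp [ 0.8 -1.2  0.5]
tool delta mm [33.8 -1.  50.1] az now -1.4 turn 0.007 z axis [ 0.003 -0.    -1.   ] q [-0.23  0.26  1.86  0.    1.03  1.17] F [-1.   2.2  3. ] tcp [ 508.3 -104.5  250.5]
collar (array([-3.25, 12.  ]), 0.78) rigid [-12.5  24.2]
shaft/collar (array([10.5 , -4.25]), 0.61) rigid [-12.4  23.9]
```

Call:
arm_command([
  {"linear": [0.0017, -0.0005, 0.0025], "turn": 0},
  {"linear": [0.0017, 0, 0.0025], "turn": 0},
  {"linear": [0.0017, 0, 0.0025], "turn": 0},
  {"linear": [0.0017, 0, 0.0025], "turn": 0},
  {"linear": [0, 0, 0], "turn": 0},
])

```text
t: 17.3
ee_pos: [514.7, -102.7, 240.4]
orientation: [3.13, 0.268, 0.004]
ft_force: [-3.4, 3.5, 5.0]
width: 24.4
grasp_force: 29.9
```

```bash
sed -i 's/y-20:y+h+20,x-25:x+w+12/y-5:y+h+50,x-30:x+w+5/; s/\[25,20\]/[30,5]/' trk.py; python3 -c "
from h import *
st()"; python3 trk.py
```

```text
ax 7.9 perp F [1.1 4.2 1.2] TCP axial 84.4 perp [ 0.4 -0.5  0.3]
tool delta mm [27.3 -0.3 40. ] az now -1.4 turn 0.007 z axis [ 0.003 -0.    -1.   ] q [-0.22  0.28  1.85  0.    1.01  1.18] F [-3.4  3.5  5. ] tcp [ 514.7 -102.7  240.4]
collar (array([-15.5 ,  25.75]), 0.85) rigid [-14.9  27. ]
shaft/collar (array([-2.25,  7.5 ]), 0.6) rigid [-14.7  26.6]
```

Call:
arm_command([
  {"linear": [0.0017, -0.0005, 0.0025], "turn": 0},
  {"linear": [0.0017, 0, 0.0025], "turn": 0},
  {"linear": [0.0017, 0, 0.0025], "turn": 0},
  {"linear": [0.0017, 0, 0.0025], "turn": 0},
  {"linear": [0.0017, 0, 0.0025], "turn": 0},
  {"linear": [0, 0, 0], "turn": 0},
])

```text
t: 17.95
ee_pos: [522.4, -100.4, 227.3]
orientation: [-3.13, -0.268, -0.002]
ft_force: [-1.8, 4.8, 2.5]
width: 24.3
grasp_force: 30.0
```

Call:
arm_command([
  {"linear": [0.0017, -0.0003, 0.0025], "turn": 0},
  {"linear": [0.0017, 0, 0.0025], "turn": 0},
  {"linear": [0.0017, 0, 0.0025], "turn": 0},
  {"linear": [0.0017, 0, 0.0025], "turn": 0},
  {"linear": [0, 0, 0], "turn": 0},
])

```text
t: 18.45
ee_pos: [528.7, -99.2, 216.4]
orientation: [-3.13, -0.268, 0.0]
ft_force: [0.6, 4.1, -5.7]
width: 23.8
grasp_force: 30.0
```

```bash
python3 -c "
from h import *
st()"; python3 trk.py
```

```text
ax -3.2 perp F [-1.2  3.8 -0.4] TCP axial 56.5 perp [-1.3  0.5 -0.8]
tool delta mm [12.9  0.9 16. ] az now -1.4 turn 0.007 z axis [-0.  0. -1.] q [-0.21  0.33  1.84  0.    0.97  1.19] F [ 0.6  4.1 -5.7] tcp [528.7 -99.2 216.4]
collar (array([-28.5,  47.5]), 0.78) rigid [-20.   33.3]
shaft/collar (array([ 1.75, -0.75]), 0.67) rigid [-19.6  32.9]
```

The push force has dropped to about zero, so the core has come free. I'll seat the collar next.

Call:
arm_command([
  {"linear": [0.0017, 0, 0.0025], "turn": 0},
  {"linear": [0.0017, 0, 0.0025], "turn": 0},
  {"linear": [0.0017, 0, 0.0025], "turn": 0},
  {"linear": [0.0011, 0, 0.0016], "turn": 0},
  {"linear": [0.0011, 0, 0.0016], "turn": 0},
  {"linear": [0, 0, 0], "turn": 0},
])

```text
t: 19.1
ee_pos: [535.5, -97.8, 206.2]
orientation: [-3.13, -0.268, 0.001]
ft_force: [-2.4, 4.4, -2.5]
width: 24.1
grasp_force: 30.0
```

Call:
arm_command([
  {"linear": [0.0011, 0, 0.0016], "turn": 0},
  {"linear": [0, 0, 0], "turn": 0},
])

```text
t: 19.3
ee_pos: [535.9, -97.7, 205.5]
orientation: [-3.13, -0.268, 0.003]
ft_force: [-9.2, 4.6, 8.9]
width: 24.0
grasp_force: 30.0
```

Call:
arm_command([
  {"linear": [0.0009, 0, 0.0012], "turn": 0},
  {"linear": [0, 0, 0], "turn": 0},
])

```text
t: 19.5
ee_pos: [536.4, -97.6, 204.8]
orientation: [-3.13, -0.268, 0.004]
ft_force: [-12.0, 4.4, 14.5]
width: 24.0
grasp_force: 30.0
```

```bash
python3 -c "
from h import *
st()"
```

```text
ax 20.5 perp F [-0.4  6.3  0.4] TCP axial 42.4 perp [-1.6  0.8 -1. ]
tool delta mm [5.1 1.1 4.3] az now -1.4 turn 0.007 z axis [-0.003  0.    -1.   ] q [-0.2   0.36  1.83 -0.    0.95  1.2 ] F [-12.    4.4  14.5] tcp [536.4 -97.6 204.8]
```

Call:
arm_command([
  {"linear": [-0.0006, -0.0005, -0.0008], "turn": 0},
  {"linear": [0, 0, 0], "turn": 0},
])

```text
t: 19.7
ee_pos: [536.3, -97.5, 204.9]
orientation: [3.13, 0.268, -0.002]
ft_force: [-6.4, 3.1, 4.8]
width: 23.8
grasp_force: 30.0
```

Call:
arm_command([
  {"linear": [0, 0, 0], "turn": 0},
  {"linear": [0, 0, 0], "turn": 0},
  {"linear": [0, 0, 0], "turn": 0},
  {"linear": [0, 0, 0], "turn": 0},
  {"linear": [0, 0, 0], "turn": 0},
  {"linear": [0, 0, 0], "turn": 0},
], jaw=0.6)

```text
t: 20.3
ee_pos: [537.1, -97.4, 204.5]
orientation: [3.13, 0.268, 0.0]
ft_force: [-1.1, 0.2, 0.6]
width: 67.9
grasp_force: 0.0
```

```bash
python3 -c "
from h import *
st()
import pickle; pickle.dump(cam('side'),open('s4.pkl','wb'))"
```

```text
ax 3.3 perp F [0.8 0.5 0.6] TCP axial 41.8 perp [-1.3  0.9 -0.8]
tool delta mm [4.4 1.1 4. ] az now -1.4 turn 0.007 z axis [ 0. -0. -1.] q [-0.2   0.36  1.84 -0.    0.95  1.2 ] F [-1.1  0.2  0.6] tcp [537.1 -97.4 204.5]
```

Call:
arm_command([
  {"linear": [0, 0, -0.02], "turn": 0},
  {"linear": [0, 0, -0.04], "turn": 0},
  {"linear": [0, 0, -0.04], "turn": 0},
  {"linear": [0, 0, -0.04], "turn": 0},
  {"linear": [0, 0, -0.02], "turn": 0},
  {"linear": [-0.02, 0.02, 0], "turn": 0},
  {"linear": [-0.03, 0.03, 0], "turn": 0},
  {"linear": [-0.03, 0.03, 0], "turn": 0},
  {"linear": [-0.03, 0.03, 0], "turn": 0},
  {"linear": [-0.03, 0.03, 0], "turn": 0},
])

```text
t: 21.35
ee_pos: [421.7, -260.2, 364.6]
orientation: [3.13, 0.269, 0.0]
ft_force: [0.4, -0.2, -0.4]
width: 69.6
grasp_force: 0.0
```

Call:
arm_command([
  {"linear": [-0.02, -0.03, -0.02], "turn": 0},
  {"linear": [0, 0, 0], "turn": 0},
  {"linear": [0, 0, 0], "turn": 0},
])

```text
t: 21.65
ee_pos: [398.1, -233.1, 385.1]
orientation: [3.129, 0.268, 0.003]
ft_force: [0.0, -0.4, -0.7]
width: 70.1
grasp_force: 0.0
```

Run:
```python
from h import *
import pickle
s=cam('side');t=cam('top'); print(ctrl.get_obs()['ee_pos'],ctrl.get_obs()['t'])
M=np.array([562,-94.5,171]);zb=np.array([-.566,-.092,.819])
for n,c in(('side',s),('top',t)):
    print(n,'expect collar',proj(c,M+3*zb).round(1),'handle top',proj(c,M+66*zb).round(1),'grip',proj(c,M+36*zb).round(1))
    u,v=proj(c,M+36*zb).astype(int); x0,y0=u-25,v-28
    h=cv2.cvtColor(c['img'][y0:y0+50,x0:x0+50],cv2.COLOR_BGR2HSV); m=((h[...,0]>5)&(h[...,0]<22)&(h[...,1]>85)).astype(np.uint8)
    k,l,S,C=cv2.connectedComponentsWithStats(m)
    for j in range(1,k):
        if S[j,4]>25: 
            P=np.argwhere(l==j)[:,::-1].astype(np.float32); e=cv2.PCACompute2(P,None); print('blob',C[j]+[x0,y0],S[j]+[x0,y0,0,0,0],'dir',e[1][0],np.sqrt(e[2].ravel()))
    d=proj(c,M+66*zb)-proj(c,M+6*zb); print('exp dir',d/np.linalg.norm(d))
    b=cv2.cvtColor(c['img'],cv2.COLOR_BGR2HSV)
    # core in tray: brown pixels in the tray region
    tc=np.array([onz(t,(u*.64,v*.64),30) for u,v in[(400,192),(467,184),(478,266),(410,275)]]) if n=='side' else tc
    q=np.array([proj(c,(p[0],p[1],10)) for p in tc],np.float32); mask=np.zeros(b.shape[:2],np.uint8); cv2.fillConvexPoly(mask,q.astype(int),1)
    w=((b[...,0]>3)&(b[...,0]<25)&(b[...,1]>70)&(mask>0)).astype(np.uint8); k,l,S,C=cv2.connectedComponentsWithStats(w)
    print('tray c',tc.mean(0).round(),'core?',[(C[j].round(1).tolist(),int(S[j,4]),onz(c,C[j],16).round().tolist()) for j in range(1,k) if S[j,4]>15])
    # barrel shift: match wing A and B against the start
    c0=pickle.load(open(n+'0.pkl','rb'))['img']
    for W in([(256,158,14,12)] if n=='side' else [(288,180,12,16)]):
        x,y,w_,h_=W; T=cv2.resize(c0[y:y+h_,x:x+w_],None,fx=8,fy=8,interpolation=2); I=cv2.resize(c['img'][y-4:y+h_+4,x-4:x+w_+4],None,fx=8,fy=8,interpolation=2)
        m_=cv2.minMaxLoc(cv2.matchTemplate(I,T,cv2.TM_CCOEFF_NORMED)); print('wing shift px',np.array(m_[3])/8-4,m_[1])
```

```text
[ 398.56167742 -232.91058112  384.26982115] 21.75
side expect collar [252.1 157.9] handle top [264.6 144.9] grip [258.5 151.2]
blob [263.20348837 129.69186047] [250 123  28  16 344] dir [ 0.99997115 -0.00760493] [7.246183  4.0978675]
blob [261.40088106 152.45374449] [252 143  20  20 227] dir [ 0.7387325 -0.6739987] [5.646578  3.3114088]
exp dir [ 0.6903669  -0.72345943]
tray c [676. -83.  30.] core? [([213.5, 195.6], 141, [683.0, -61.0, 16.0])]
wing shift px [0.125 0.5  ] 0.9038422107696533
top expect collar [286.4 176.3] handle top [289.3 186.7] grip [287.9 181.6]
blob [288.47651007 184.46308725] [284 176  10  18 149] dir [0.20773731 0.97818464] [5.044954 2.379911]
exp dir [0.26776871 0.96348322]
tray c [676. -83.  30.] core? [([273.7, 145.0], 138, [683.0, -59.0, 16.0])]
wing shift px [0.25  0.875] 0.7297655940055847
```

Run:
```python
from h import *
s=cam('side');t=cam('top')
zb=np.array([-.566,-.092,.819]);xb=np.array([.808,.134,.574]);yb=np.array([-.163,.987,0]);W=np.array([565.5,-94,163.3]);M=W+6*zb
p,e=tri(s,(261.4,152.45),t,(288.48,184.46)); d=p-M; print('handle centroid',p,e,'ax',d@zb,'x',d@xb,'y',d@yb)
# collar: print V profile along axis in side view, and gray of a strip across
for n,c in(('side',s),('top',t)):
    g=cv2.cvtColor(c['img'],cv2.COLOR_BGR2HSV)
    for off in(0,):
        L=[]
        for a in range(-20,82,3):
            u,v=proj(c,M+a*zb+d@xb*xb*min(max(a/36,0),1)); H=g[int(round(v)),int(round(u))]; L.append((a,int(H[0]),int(H[1]),int(H[2])))
        print(n,L)
# predicted visible centroids for a seated ejector: handle box corners' hull
for ax in(36,40,44):
  for n,c in(('side',s),('top',t)):
    P=np.array([proj(c,M+(ax+k)*zb+i*xb+j*yb) for i in(-17,17) for j in(-12,12) for k in(-30,30)],np.float32)
    h=cv2.convexHull(P); m=cv2.moments(h); print(ax,n,'hull centroid',round(m['m10']/m['m00'],1),round(m['m01']/m['m00'],1),'area',round(m['m00']),'bbox',cv2.boundingRect(h))
```

```text
handle centroid [ 533.70919282 -100.0224856   195.46856036] 0.710892341613346 ax 38.89623046864857 x -8.031931625933106 y -0.7710157126095871
side [(-20, 60, 13, 58), (-17, 60, 13, 58), (-14, 80, 9, 86), (-11, 72, 12, 103), (-8, 60, 5, 101), (-5, 80, 8, 99), (-2, 80, 8, 99), (1, 60, 8, 97), (4, 15, 38, 80), (7, 16, 129, 87), (10, 15, 133, 94), (13, 16, 134, 93), (16, 15, 129, 95), (19, 14, 134, 95), (22, 15, 133, 94), (25, 15, 129, 95), (28, 15, 133, 94), (31, 15, 126, 97), (34, 15, 132, 95), (37, 15, 129, 95), (40, 14, 130, 96), (43, 15, 129, 95), (46, 16, 132, 95), (49, 16, 132, 95), (52, 15, 129, 93), (55, 15, 126, 95), (58, 15, 126, 95), (61, 15, 129, 127), (64, 15, 129, 132), (67, 15, 133, 125), (70, 14, 129, 127), (73, 17, 75, 139), (76, 30, 21, 157), (79, 68, 16, 177)]
top [(-20, 40, 8, 92), (-17, 40, 8, 98), (-14, 24, 26, 99), (-11, 24, 26, 99), (-8, 15, 52, 88), (-5, 15, 52, 88), (-2, 16, 120, 83), (1, 16, 120, 83), (4, 15, 116, 90), (7, 17, 111, 85), (10, 16, 121, 82), (13, 14, 126, 81), (16, 16, 132, 83), (19, 16, 132, 83), (22, 15, 122, 86), (25, 16, 135, 83), (28, 16, 135, 83), (31, 14, 119, 86), (34, 17, 119, 92), (37, 17, 119, 92), (40, 16, 127, 108), (43, 16, 127, 108), (46, 17, 123, 120), (49, 17, 123, 120), (52, 16, 118, 119), (55, 16, 118, 119), (58, 16, 119, 118), (61, 16, 119, 118), (64, 16, 119, 120), (67, 16, 114, 121), (70, 16, 123, 120), (73, 16, 123, 120), (76, 16, 115, 120), (79, 15, 120, 117)]
36 side hull centroid 258.6 151.8 area 288 bbox (247, 140, 23, 24)
36 top hull centroid 288.0 181.9 area 191 bbox (281, 171, 13, 22)
40 side hull centroid 259.4 151.0 area 290 bbox (248, 139, 23, 24)
40 top hull centroid 288.1 182.5 area 192 bbox (282, 171, 13, 23)
44 side hull centroid 260.2 150.2 area 291 bbox (249, 138, 22, 24)
44 top hull centroid 288.3 183.2 area 193 bbox (282, 172, 13, 22)
```

```bash
python3 -c "
from workcell import ctrl
print(ctrl.close_job())"
```

```text
the job is handed in; nothing more can be done
None
```

I handed the job in at about 22 s: the core is in the tray, and the ejector is let go in the barrel with its collar down on the crown. The seating comes from a firm stop at about 20 N and camera measurements that put it home to within 2–3 mm (limit 4 mm). The hand-in returned no verdict.

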